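# Fit the thick mandrel to the hose skiver

## Task

Take the thicker of the two steel mandrels out of the wooden rack and fit it upright in the hub of the hose skiver: its square tang has to find the square drive socket hidden down in the bore, so rest it on the socket with light pressure (never more than 25 N) and turn it until it drops in. Leave it fully home, its flange flush on the hub, and let go; leave the thin mandrel standing in the rack.

Things in the scene. Friction and masses are not known exactly. Their poses are not given: they have to be found in the camera images.
- thick_mandrel: Mandrel to fit: bare steel, 128 mm tall, 0.25 kg, upright in a rack hole. Origin at the centre of its foot, z up. From the foot: square tang 18 x 18 mm to z 15 mm, sides along its own x and y, lowest edge broken 1 mm; round guide 30 mm diameter to z 46 mm (lower end, z 15 to 22 mm, tapers from 24 mm); flange 46 mm diameter to z 52 mm; rod 24 mm diameter to z 85 mm; then the grip.
- mandrel_grip (a point): Centre of the thick mandrel's flat grip, 109 mm above its foot; same axes as the mandrel. The grip is 20 mm along x, 14 mm thick along y (pinch it across y from above) and runs from 20 mm below this point to 19 mm above it; the wider rod (24 mm) begins with a short cone 20 mm below it.
- thin_mandrel: Thinner steel mandrel, 110 mm tall, rod 14 mm and flange 42 mm diameter, grip 13 x 9 mm; same tang and guide. It stands in the rack's other hole and is to stay there. Origin at the centre of its foot, z up.
- mandrel_rack: Fixed light wooden block, 70 mm in x, 190 mm in y, 55 mm high, with two 35 mm holes 50 mm deep at y = +50 and -50 mm. Origin at the centre of its underside. A mandrel hangs by its flange on the top face, its foot 9 mm above the counter. This counter's top is at z = 5 mm. Which mandrel is in which hole varies.
- skiver: Fixed hose skiver: 130 mm square steel base plate, grey gearbox 90 mm square and 52 mm high, round aluminium hub 70 mm diameter on top up to 105 mm; the ribbed black motor sticks out on its +x side, up to 68 mm high. Origin at the centre of its underside, on the hub's axis; z up.
- hub_mouth (a point): Centre of the hub's mouth, 105 mm above the counter it stands on (top at z = 0); z up. The bore is 31.4 mm in diameter and 31 mm deep, with the square drive socket below it. Fully home, the mandrel's flange rests on the hub and its foot is 46 mm below this point. With the tang only resting on the unpressed socket the flange stands 15 mm above the hub.
- socket_face (a point): Bottom of the bore, 31 mm below the mouth: top face of the square socket, 20 mm wide, 18 mm deep. Its angle (it repeats every 90 degrees) differs every time and is not measured; a 0.1 N m drag holds it against a lightly pressed mandrel. It is sprung and gives up to 6 mm (about 3 N at first touch, 8 N at the end, then solid). When the tang comes within about 5 degrees of the square, it springs up over the tang and the force falls away.
Not all that is in view belongs to the job. Several things have the shape of the skiver; the one meant has the colours described above.

How it is judged (in metres and radians):
On the way:
1. the thick mandrel is lifted out of the rack (height (world z) of thick_mandrel above 0.06 m), for 0.2 s.
At the end, for the whole second after the job is handed in: The thick mandrel stands upright (within 0.05 rad) and at rest in the skiver's hub, within 4 mm of its axis, its foot at least 44.5 mm below the hub's mouth (flange flush to 1.5 mm, the tang in the drive socket); the thin mandrel still stands in its hole in the rack, moved less than 10 mm (z of thick_mandrel in the frame of hub_mouth below -0.0445 m and horizontal distance between thick_mandrel and hub_mouth below 0.004 m and angle between thick_mandrel's own z axis and vertical below 0.05 rad and linear speed of thick_mandrel below 0.01 m/s and distance of thin_mandrel from where it was at the start of the episode below 0.01 m and angle between thin_mandrel's own z axis and vertical below 0.12 rad); the robot touches nothing.
It fails at once if the thick mandrel is pressed on the skiver with more than 25 N (contact force between thick_mandrel and skiver above 25 N).
It fails at once if the thin mandrel is taken out of the rack or knocked over (distance of thin_mandrel from where it was at the start of the episode above 0.02 m or angle between thin_mandrel's own z axis and vertical above 0.3 rad).
It also fails if it takes over 64 s, if anything falls off the work surface, if the arm or the gripper's body presses on something with over 40 N, if the wrist force passes 120 N, or if a joint passes its speed limit or range.

## Robot

A 6-joint arm with a two-finger parallel gripper is mounted at the origin on a cart in front of the work surface, level with it; the furniture and walls round the work are solid. World frame = base frame: x ahead of the robot, y to its left, z up, the work surface at z = 0. Lengths are in mm, angles in rad, forces in N, time in s.
With the tool pointing down it reaches from about 350 to 875 mm from the base axis. Payload 4.2 kg.
Tool frame: the origin (TCP) lies between the finger pads; the fingertips stand 14 mm ahead of it and the grasp point (between the pads) lies 5 mm behind it; z points along the fingers, y is the line along which they close (so a half turn about z gives the same grasp; the last joint's range is limited). The gripper opens to 85 mm and grips with 20 to 120 N. Pads are 22 mm wide; open, the fingers measure 114 mm over their backs; the gripper's body (76 mm by 85 mm) begins 54 mm behind the grasp point. The pads swing forward as they close: fully open they stand 13 mm farther back than shut.
Start: joints at [1.549, 0.385, 0.008, 0, -1.194, -0.259], TCP at [173.171, 600.509, 245.312] pointing down, gripper open.
Joint ranges: [-3.14, 3.14], [-1.21, 2.06], [-1.07, 1.41], [-3.16, 2.05], [-2.99, -0.16], [-3.1, 3.1]. Speed limits (rad/s): [2.79, 2.79, 3.14, 3.14, 3.14, 3.14].

## Interface

Orientations are given as a unit quaternion [x, y, z, w].
In Python, from bench import * gives the robot as it stands.
- The arm moves only by the tool carry_out, never from a script. Its argument "motion" is a list of rows, each a list of 7 numbers: the turn, a rotation vector about the tool's x, y, z in rad, then the shift along the tool's x, y, z in mm, then the opening, from -1 (shut) to 1 (fully open), so that 0 is half open. A call has 1 to 5 rows; each row is the pose to reach, as a shift and turn from the pose commanded when the call began, along the tool's axes at that moment; what a row does not reach only later rows make up. A row lasts 1/8 s, in which the tool goes at most 62.5 mm and 10.7 degrees, less where a joint would pass 70% of its speed; a pose out of reach is approached as far as the arm can. A call with a gripper value outside its range is refused whole. The fingers move at their own pace and stop on an object; the grip force is fixed at half the most. Time passes only in rows, so rows that repeat a pose let the fingers close. It gives the time, the measured TCP pose, the force, the opening and the grip force at its end, in the units of the state.
- read_state(): the state, without advancing time (a new reading comes with each control period).
- get_image(name): name is "scene" or "top" or "wrist"; returns a dict with "color" (384x512x3 uint8, blue, green, red), "mtx" (3x3 intrinsics, pixels), "position" and "orientation" of the camera in the world. Camera axes: x right, y down, z forward; pixel columns grow to the right and rows downward; lengths in mm; the calibration is good to about 2 mm. A picture is of the moment at which its call begins. There is no depth.
- job_done(): hands the job in; it is judged then, once.
The state is a dict: "clock": time; "joints": joint angles; "joint_vel": joint speeds; "joint_efforts": joint torques, N m; "position": TCP position; "ee_rot": TCP orientation; "contact_force": force on the tool from outside, world axes, zero at the start; "wrist_torque": the same for the moment, N m; "gripper_width": finger opening in mm; "grasp_force": force on a finger pad.
Only numpy, scipy, OpenCV 4.12 (cv2) and the standard library are available. Lean on these libraries where they do the work, as an engineer would, in place of code of your own. Each camera call takes 0.05 s, during which the arm holds its last target. There are 200 camera calls.

## Working session

There is one attempt and no reset: what is moved stays moved. The work goes in short steps, Python scripts to look and compute and a tool call to move; the robot and the scene stay as the last step left them, time stands still between calls to the robot, and variables do not carry over. Pictures are saved under pics/ and viewed, at most 10 in all, crops included, and the job is handed in when it is done.

Besides the shell and the picture viewer there is one more tool, called after ">>>" in YAML: its name, and indented under it one key for each argument. carry_out: Moves the arm, as the interface text tells. Its arguments: {"type":"object","properties":{"motion":{"type":"array"}},"required":["motion"]}

```bash
mkdir -p pics; ls; python3 - <<'E'
from bench import *
import cv2,numpy as np
print(read_state())
for n in ("scene","top"):
    d=get_image(n); cv2.imwrite(f"pics/{n}0.png",d["color"]); print(n,d["mtx"],d["position"],d["orientation"])
E
```

```text
pics
{'clock': 0.0, 'joints': array([ 1.54859858e+00,  3.85581250e-01,  6.58767194e-03, -5.35428851e-04,
       -1.19396048e+00, -2.58534548e-01]), 'joint_vel': array([ 0.00052535,  0.00075733,  0.00039057, -0.00038185,  0.00066368,
       -0.0007816 ]), 'joint_efforts': array([-2.20485908e-04, -3.92290306e+01,  1.88400882e+01,  4.18616518e+00,
       -4.55741669e-03, -2.01201338e-06]), 'position': array([173.01867954, 599.98935098, 244.18628948]), 'ee_rot': array([ 9.90150404e-01, -1.40003396e-01, -1.19897216e-04,  1.10067374e-03]), 'contact_force': array([ 0.11051104, -0.06748183, -0.64681977]), 'wrist_torque': array([ 0.03589423, -0.03194136, -0.02746455]), 'grasp_force': 0.0, 'gripper_width': 85.14707604022068}
scene [[388.10769399   0.         260.09461273]
 [  0.         388.10769399 190.08497305]
 [  0.           0.           1.        ]] [-377.05727324 -540.16514026  752.53605994] [ 0.77303706 -0.40250098  0.2163221  -0.44001297]
top [[448.66929427   0.         261.18101171]
 [  0.         448.66929427 192.78199266]
 [  0.           0.           1.        ]] [ 278.34767835  121.93180989 1667.24542363] [ 0.71115491 -0.69982231  0.04862432 -0.0462937 ]
```

View pics/scene0.png

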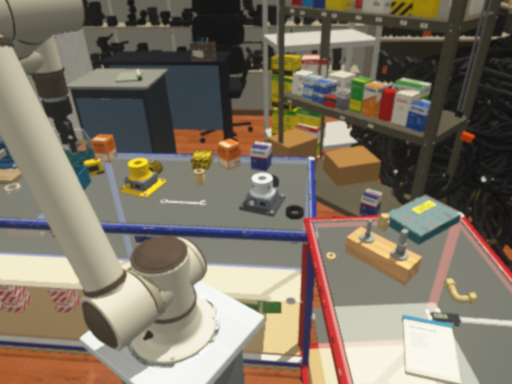

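View pics/top0.png

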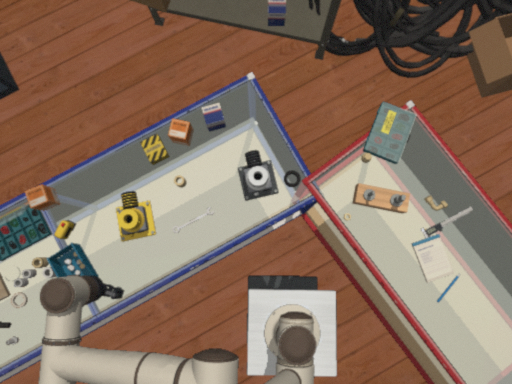

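The scene view shows the grey/aluminium skiver at about (263,190) and the rack at (383,250). In the top view they are at (258,178) and (382,197). The yellow skiver is a decoy. Next I'll take enlarged crops and some rough positions.

```bash
cat > h.py <<'E'
from bench import *
import cv2,numpy as np
from scipy.spatial.transform import Rotation as R
def ray(d,uv,z):
    "pixel -> world point on plane z"
    k=np.linalg.solve(d["mtx"],[*uv,1.]); v=R.from_quat(d["orientation"]).as_matrix()@k
    c=np.array(d["position"]); return c+v*(z-c[2])/v[2]
def proj(d,p):
    q=R.from_quat(d["orientation"]).as_matrix().T@(np.array(p,float)-d["position"]); q=d["mtx"]@q; return q[:2]/q[2]
def totool(s,p):
    "world displacement -> tool axes"
    return R.from_quat(s["ee_rot"]).inv().apply(p)
E
python3 - <<'E'
from h import *
d=get_image("top");s=get_image("scene")
print("base",proj(d,[0,0,0]),"tcp",proj(d,[173,600,245]))
print("skiver hub top",ray(d,(258,176),105),"rack",ray(d,(382,198),60))
print("man",ray(d,(369,194),120),ray(d,(399,199),120))
a=cv2.resize(d["color"][140:230,220:430],None,fx=3.8,fy=3.8,interpolation=cv2.INTER_CUBIC)
b=cv2.resize(s["color"][160:290,230:440],None,fx=1.9,fy=1.9,interpolation=cv2.INTER_CUBIC)
a=a[:,:798];b=cv2.copyMakeBorder(b,0,0,0,a.shape[1]-b.shape[1],cv2.BORDER_CONSTANT)
cv2.imwrite("pics/c1.png",np.vstack([a,b]));print(a.shape,b.shape)
E
```

```text
base [291.80625444 331.95680205] tcp [104.82794722 285.16224409]
skiver hub top [549.13040052 130.61837702 105.        ] rack [ 483.72028855 -318.47549583   60.        ]
man [ 489.35467569 -257.00196467  120.        ] [ 473.51306586 -361.15365512  120.        ]
(342, 798, 3) (247, 798, 3)
```

View pics/c1.png

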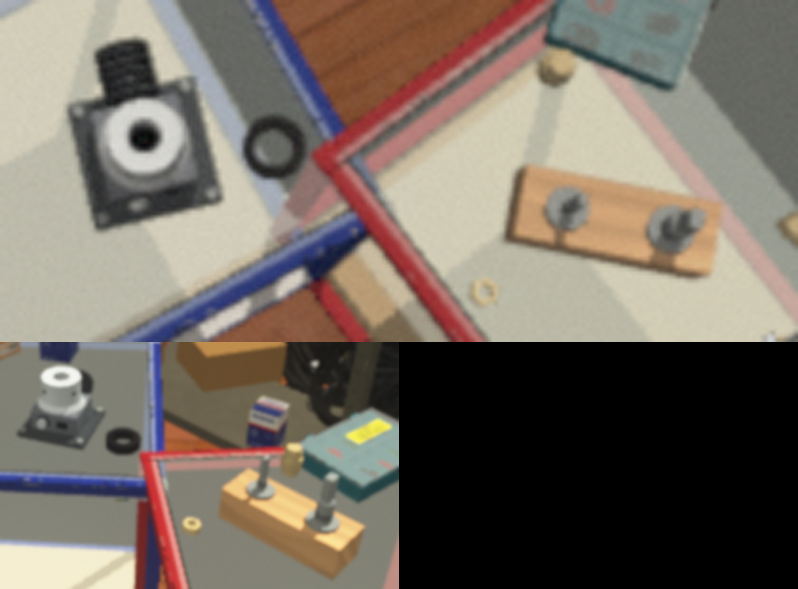

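The thick mandrel is in the right-hand (−y) rack hole, near (397,201) in the top view. The hub is at about (258,176). I'll move over the skiver first and look with the wrist camera.

>>> carry_out:
  motion:
    - [0,0,0,42,36,-9,1]
    - [0,0,0,84,73,-18,1]
    - [0,0,0,126,110,-27,1]
    - [0,0,0,168,146,-36,1]
    - [0,0,0,212,183,-43,1]

```text
clock: 0.82
position: [326.8, 364.4, 288.8]
ee_rot: [0.99, -0.14, 0.0, -0.0]
contact_force: [1.7, 0.4, -0.2]
gripper_width: 85.5
grasp_force: 0.0
```

>>> carry_out:
  motion:
    - [0,0,0,42,36,-9,1]
    - [0,0,0,84,73,-18,1]
    - [0,0,0,126,110,-27,1]
    - [0,0,0,168,146,-36,1]
    - [0,0,0,212,183,-43,1]

```text
clock: 1.45
position: [479.8, 129.8, 331.9]
ee_rot: [0.99, -0.14, 0.0, -0.0]
contact_force: [1.0, -0.0, 0.2]
gripper_width: 85.4
grasp_force: 0.0
```

```bash
python3 - <<'E'
from h import *
s=read_state();print(s["clock"],s["joints"],s["position"],s["ee_rot"],s["contact_force"])
w=get_image("wrist");cv2.imwrite("pics/w1.png",w["color"])
np.savez("w1.npz",**w)
print(w["mtx"],w["position"],w["orientation"],proj(w,[549,131,105]))
E
```

```text
1.45 [ 5.91415385e-01  1.10400851e-01 -1.44797771e-01 -7.71806690e-05
 -1.31468814e+00  6.99060179e-01] [479.77963571 129.7543381  331.87089929] [ 9.90192137e-01 -1.39711574e-01  3.13469932e-04 -3.31595181e-04] [ 1.04183703 -0.01804028  0.17114346]
[[313.20194291   0.         254.66523374]
 [  0.         313.20194291 187.81141459]
 [  0.           0.           1.        ]] [554.46787957 107.02445084 459.65174012] [-0.59450553  0.78962962  0.12142379 -0.09112906] [235.09111121 100.68671874]
```

View pics/w1.png

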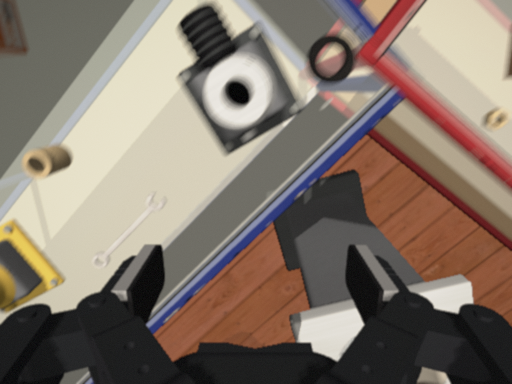

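The wrist view shows the hub at about (237,91), with the bore at (238,92). The rim of the blue rail is close by. I'll fit the hub disc, then work out the move to the rack.

```bash
python3 - <<'E'
from h import *
def fit(w,box,thr,dark=False):
    x0,y0,x1,y1=box;g=cv2.cvtColor(w["color"],cv2.COLOR_BGR2GRAY)[y0:y1,x0:x1]
    m=((g<thr) if dark else (g>thr)).astype(np.uint8)
    cs,_=cv2.findContours(m,cv2.RETR_EXTERNAL,cv2.CHAIN_APPROX_NONE)
    c=max(cs,key=cv2.contourArea); h=cv2.convexHull(c); e=cv2.fitEllipse(h); return np.array(e[0])+[x0,y0],e[1]
w=dict(np.load("w1.npz"))
print(cv2.cvtColor(w["color"],cv2.COLOR_BGR2GRAY)[91,195:285])
for b,t,k in (((195,50,280,135),185,False),((222,76,254,108),90,True)):
    c,ax=fit(w,b,t,k);print(c,ax,ray(w,c,105))
E
```

```text
[ 83  89  95 100 104 107 118 143 165 185 199 213 220 225 228 229 230 230
 231 231 231 231 230 229 227 218 197 178 152 131  93  57  41  26  10   6
   6   9  15   6  11   5   8   6   4   8   9   9   9   9   6  13  44  92
 123 140 163 178 190 204 220 226 229 230 229 229 229 229 229 229 227 221
 217 203 193 182 170 154 136 134 129 122 115 107 102  99  94  91  87  83]
[237.59002686  90.4916954 ] (65.54204559326172, 70.23905181884766) [558.41063011 125.2728144  105.        ]
[237.09381676  92.67302322] (20.389114379882812, 26.80132293701172) [556.40040873 126.44914899 105.        ]
```

>>> carry_out:
  motion:
    - [0,0,0,25,55,0,1]
    - [0,0,0,50,110,0,1]
    - [0,0,0,75,165,0,1]
    - [0,0,0,100,220,0,1]
    - [0,0,0,125,275,0,1]

```text
clock: 2.12
position: [523.0, -169.4, 331.3]
ee_rot: [0.99, -0.14, 0.0, -0.0]
contact_force: [1.4, 1.1, 0.0]
gripper_width: 85.5
grasp_force: 0.0
```

>>> carry_out:
  motion:
    - [0,0,0,-10,45,0,1]
    - [0,0,0,-20,90,0,1]
    - [0,0,0,-30,140,0,1]
    - [0,0,0,-40,190,0,1]
    - [0,0,0,-40,190,0,1]

```text
clock: 2.75
position: [430.2, -341.2, 330.9]
ee_rot: [0.99, -0.142, -0.001, -0.0]
contact_force: [-0.5, 0.1, -0.4]
gripper_width: 85.1
grasp_force: 0.0
```

```bash
python3 - <<'E'
from h import *
s=read_state();print(s["clock"],s["joints"],s["position"],s["ee_rot"],s["contact_force"])
w=get_image("wrist");cv2.imwrite("pics/w2.png",w["color"])
np.savez("w2.npz",**w)
print(w["position"],proj(w,[473,-361,66]))
E
```

```text
2.75 [-3.75186390e-01  2.06058544e-01 -3.08298312e-02  9.39794009e-05
 -1.33491536e+00  1.66030378e+00] [ 430.20948059 -341.20918679  330.87663723] [ 9.89817217e-01 -1.42343324e-01 -5.00688673e-04 -7.15286891e-05] [-0.47626525  0.10983004 -0.35500191]
[ 505.00601493 -364.28464867  458.57699152] [259.34242444 115.84446048]
```

View pics/w2.png

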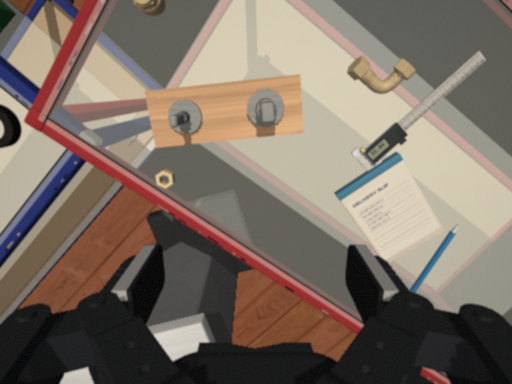

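The wrist view shows the thick mandrel's flange at (266,107), with its grip nearly aligned to the image. The thin one is at (184,118). I'll move above the thick one and look closer.

>>> carry_out:
  motion:
    - [0,0,0,16,2,33,1]
    - [0,0,0,32,5,66,1]
    - [0,0,0,46,7,100,1]
    - [0,0,0,46,7,100,1]

```text
clock: 3.3
position: [473.8, -356.9, 228.1]
ee_rot: [0.99, -0.139, -0.003, -0.001]
contact_force: [0.0, 0.5, 0.8]
gripper_width: 85.1
grasp_force: 0.0
```

```bash
python3 - <<'E'
from h import *
s=read_state();print(s["clock"],s["position"],s["ee_rot"])
w=get_image("wrist");np.savez("w3.npz",**w)
p=proj(w,[473,-361,66]).astype(int);print(w["position"],w["orientation"],p)
x0,y0=max(p[0]-75,0),max(p[1]-75,0);print(x0,y0)
cv2.imwrite("pics/w3.png",cv2.resize(w["color"][y0:y0+150,x0:x0+150],None,fx=4,fy=4,interpolation=cv2.INTER_CUBIC))
E
```

```text
3.3 [ 473.78100565 -356.860443    228.05333795] [ 0.99024085 -0.13931966 -0.00341195 -0.00120149]
[ 549.42173322 -379.87053327  355.22780904] [-0.59453002  0.78887711  0.12460452 -0.09317018] [258 173]
183 98
```

View pics/w3.png

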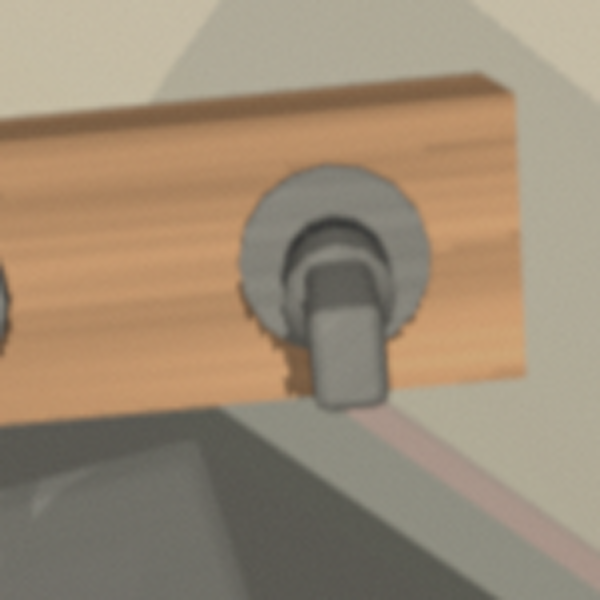

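The grip's top face corners in the crop are about (311,308), (381,303), (388,403) and (318,408). The flange is centred near (336,256). I'll convert these to world positions.

```bash
python3 - <<'E'
from h import *
w=dict(np.load("w3.npz"));s=read_state()
P=[ray(w,(183+u/4-.4,98+v/4-.4),142) for u,v in ((311,308),(381,303),(388,403),(318,408))]
P=np.array(P);print(P)
c=P.mean(0);print("grip c",c,"flange c",ray(w,(183+336/4-.4,98+256/4-.4),66))
l=(P[3]+P[2]-P[0]-P[1])/2;t=(P[1]+P[2]-P[0]-P[3])/2
print(np.linalg.norm(l),np.linalg.norm(t),np.degrees(np.arctan2(l[1],l[0])),np.degrees(np.arctan2(t[1],t[0])))
M=R.from_quat(s["ee_rot"]).as_matrix();print("tool x,y yaw",np.degrees(np.arctan2(M[1,:2],M[0,:2])), M[:,2])
for p in (c,ray(w,(183+336/4-.4,98+256/4-.4),66)): print(M.T@(np.array([*p[:2],0])-[*s["position"][:2],0]))
E
```

```text
[[ 491.5974742  -367.20138194  142.        ]
 [ 489.07995955 -379.30614381  142.        ]
 [ 470.6183915  -375.77061043  142.        ]
 [ 473.17622803 -363.34513772  142.        ]]
grip c [ 481.11801332 -371.40581847  142.        ] flange c [ 481.62158309 -371.80529164   66.        ]
18.808112353754186 12.524891192028134 168.66734294819858 -101.689660855261
tool x,y yaw [ -16.00159193 -106.00159662] [-2.73797467e-03  8.14949235e-04 -9.99995920e-01]
[10.2959756  11.44067792 -0.02973834]
[10.89015205 11.68585697 -0.03144265]
```

>>> carry_out:
  motion:
    - [0,0,-0.078,10.5,11.5,40,0.2]
    - [0,0,-0.078,10.5,11.5,60,0.2]
    - [0,0,-0.078,10.5,11.5,60,0.2]
    - [0,0,-0.078,10.5,11.5,60,0.2]

```text
clock: 3.85
position: [482.1, -372.7, 173.9]
ee_rot: [0.995, -0.101, 0.002, 0.001]
contact_force: [-0.2, 0.7, 0.6]
gripper_width: 51.3
grasp_force: 0.0
```

```bash
python3 - <<'E'
from h import *
s=read_state();M=R.from_quat(s["ee_rot"]).as_matrix()
print(s["clock"],s["position"],np.degrees(np.arctan2(M[1,:2],M[0,:2])),M[:,2],M.T@(np.array([481.3,-371.6,120])-s["position"]),s["contact_force"],s["gripper_width"])
w=get_image("wrist");np.savez("w4.npz",**w);cv2.imwrite("pics/w4.png",w["color"])
E
```

```text
3.85 [ 482.14839273 -372.74757567  173.90187325] [ -11.56799802 -101.56833638] [ 0.0035019  -0.00226814 -0.9999913 ] [-1.27071693 -1.03605007 53.89583025] [-0.17043849  0.71405935  0.57378492] 51.31440140871366
```

View pics/w4.png

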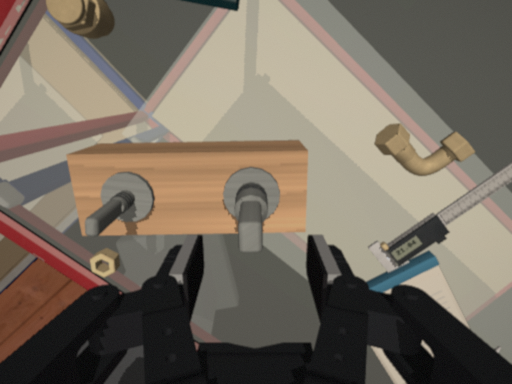

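The grip is centred between the fingers (grip at about x=250, fingers at 190–320). I'll descend and close.

>>> carry_out:
  motion:
    - [0,0,0,-1,-1,30,0.2]
    - [0,0,0,-1,-1,54,0.2]
    - [0,0,0,-1,-1,54,0.2]
    - [0,0,0,-1,-1,54,-1]
    - [0,0,0,-1,-1,54,-1]

```text
clock: 4.53
position: [481.3, -371.6, 119.1]
ee_rot: [0.995, -0.101, 0.002, 0.001]
contact_force: [0.2, 1.9, 1.8]
gripper_width: 15.6
grasp_force: 0.7
```

>>> carry_out:
  motion:
    - [0,0,0,0,0,0,-1]
    - [0,0,0,0,0,0,-1]
    - [0,0,0,0,0,0,-1]

```text
clock: 4.9
position: [481.2, -371.5, 118.8]
ee_rot: [0.995, -0.101, 0.001, 0.001]
contact_force: [0.6, 1.9, 6.5]
gripper_width: 13.2
grasp_force: 59.9
```

>>> carry_out:
  motion:
    - [0,0,0,0,0,-20,-1]
    - [0,0,0,0,0,-60,-1]
    - [0,0,0,0,0,-110,-1]
    - [0,0,0,0,0,-160,-1]
    - [0,0,0,0,0,-160,-1]

```text
clock: 5.52
position: [481.8, -372.3, 281.9]
ee_rot: [0.995, -0.101, 0.004, 0.002]
contact_force: [0.1, 0.5, -2.8]
gripper_width: 13.1
grasp_force: 59.2
```

>>> carry_out:
  motion:
    - [0,0,0,0,0,0,-1]

```text
clock: 5.65
position: [479.5, -370.6, 275.7]
ee_rot: [0.995, -0.101, -0.001, -0.001]
contact_force: [-0.3, 0.5, -3.0]
gripper_width: 13.5
grasp_force: 59.1
```

```bash
python3 - <<'E'
from h import *
s=read_state();M=R.from_quat(s["ee_rot"]).as_matrix()
print(s["clock"],s["joints"],s["position"],np.degrees(np.arctan2(M[1,:2],M[0,:2])),M[:,2],s["contact_force"],s["wrist_torque"],s["gripper_width"],s["grasp_force"])
print(M.T@(np.array([557,126,280])-s["position"]), M.T@(np.array([600,-100,280])-s["position"]))
d=get_image("scene");cv2.imwrite("pics/s5.png",d["color"])
E
```

```text
5.65 [-3.91757288e-01  3.35047302e-01  1.06227361e-02 -1.34526288e-03
 -1.24925165e+00  1.75965649e+00] [ 479.48858028 -370.58879509  275.73183524] [ -11.64948032 -101.64974637] [-0.00217414  0.0022791  -0.99999504] [-0.34371278  0.50003718 -2.99780577] [-0.00171874  0.03938662  0.0035374 ] 13.469823715577057 59.149877429008484
[ -24.36928826 -502.01781275   -3.30489063] [  63.37944981 -289.35660656   -3.91345438]
```

View pics/s5.png

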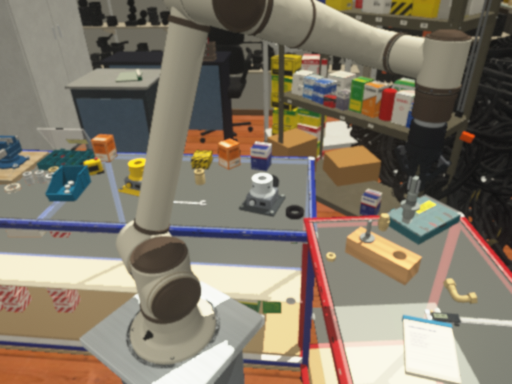

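The thick mandrel is lifted clear in the gripper, and the thin one still stands in the rack near (368,232). Next I'll carry it to just short of the hub.

>>> carry_out:
  motion:
    - [0,0,0,-6,-50,0,-1]
    - [0,0,0,-12,-100,0,-1]
    - [0,0,0,-18,-150,0,-1]
    - [0,0,0,-25,-200,0,-1]
    - [0,0,0,-32,-251,0,-1]

```text
clock: 6.32
position: [498.5, -117.4, 275.2]
ee_rot: [0.995, -0.101, -0.002, 0.0]
contact_force: [0.7, -0.0, -2.1]
gripper_width: 13.3
grasp_force: 59.2
```

>>> carry_out:
  motion:
    - [0,0,0,-6,-60,0,-1]
    - [0,0,0,-12,-120,0,-1]
    - [0,0,0,-18,-180,0,-1]
    - [0,0,0,-32,-225,0,-1]
    - [0,0,0,-32,-251,0,-1]

```text
clock: 6.95
position: [517.4, 135.3, 275.1]
ee_rot: [0.995, -0.1, -0.002, 0.001]
contact_force: [0.4, -0.5, -1.8]
gripper_width: 13.4
grasp_force: 59.5
```

>>> carry_out:
  motion:
    - [0,0,0,0,0,0,-1]
    - [0,0,0,0,0,0,-1]

```text
clock: 7.2
position: [518.1, 132.7, 275.9]
ee_rot: [0.995, -0.101, -0.001, 0.001]
contact_force: [0.7, -0.8, -1.4]
gripper_width: 13.6
grasp_force: 59.5
```

```bash
python3 - <<'E'
from h import *
s=read_state();M=R.from_quat(s["ee_rot"]).as_matrix()
print(s["clock"],s["joints"],s["position"],M[:,2],s["contact_force"])
w=get_image("wrist");np.savez("w6.npz",**w);cv2.imwrite("pics/w6.png",w["color"])
print(proj(w,[557,126,105]))
E
```

```text
7.2 [ 5.54124899e-01  2.11194455e-01 -1.60892111e-01 -1.64908204e-04
 -1.20207538e+00  8.13747151e-01] [518.0804092  132.71679276 275.87606241] [-0.00294292 -0.00164017 -0.99999432] [ 0.68216415 -0.79397701 -1.44386189]
[251.60539497 131.35378405]
```

View pics/w6.png

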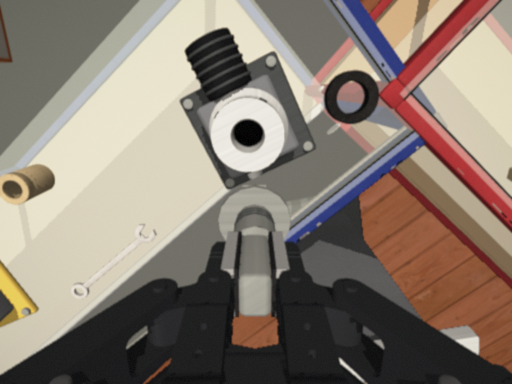

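The hub mouth is at about (247,132). The held mandrel's flange is at about (254,222).

```bash
python3 - <<'E'
from h import *
w=dict(np.load("w6.npz"));s=read_state();M=R.from_quat(s["ee_rot"]).as_matrix()
g=cv2.cvtColor(w["color"],cv2.COLOR_BGR2GRAY)
def fit(box,thr,dark):
    x0,y0,x1,y1=box;q=g[y0:y1,x0:x1]
    cs,_=cv2.findContours(((q<thr) if dark else (q>thr)).astype(np.uint8),cv2.RETR_EXTERNAL,cv2.CHAIN_APPROX_NONE)
    e=cv2.fitEllipse(cv2.convexHull(max(cs,key=cv2.contourArea)));return np.array(e[0])+[x0,y0],e[1]
for b,t,k in (((205,88,291,178),185,0),((205,88,291,178),205,0),((228,114,267,151),110,1),((228,114,267,151),70,1)):
    c,a=fit(b,t,k);p=ray(w,c,105);print(c,a,p,M.T@(p-s["position"]))
# predicted hub outlines and held flange outline for check
ci=lambda c,r,z:np.array([proj(w,[c[0]+r*np.cos(a),c[1]+r*np.sin(a),z]) for a in np.linspace(0,2*np.pi,60)])
for nm,c,r,z in (("bore",(557,126),15.7,105),("disc",(557,126),35,105),("flange",s["position"],23,s["position"][2]-105+52)):
    q=ci(c,r,z);print(nm,q.min(0),q.max(0))
print("col bore",g[132,205:292]);print("row bore",g[90:180,247]);print("flange rows",g[180:230,254], g[215,210:300])
E
```

```text
[247.62958527 129.31176758] (76.45814514160156, 83.86506652832031) [559.62904503 129.283955   105.        ] [ 41.49992009  -5.56241493 171.20927748]
[247.3524437  129.84296036] (74.3230209350586, 83.00354766845703) [559.19590903 129.64360646 105.        ] [ 41.00300874  -5.8270559  171.20976246]
[247.37272263 132.81693459] (26.5515193939209, 32.054222106933594) [556.46252614 130.20624746 105.        ] [ 38.21232471  -5.82537864 171.2149305 ]
[247.59548569 132.60750198] (25.458940505981445, 29.886056900024414) [556.61271219 129.95865751 105.        ] [ 38.40947204  -5.6132712  171.21491405]
bore [235.00672293 114.35159388] [268.18815458 147.80373144]
disc [214.60072825  92.67443466] [288.60540613 167.32674052]
flange [216.03573733 184.44838442] [289.76672451 252.51376132]
col bore [ 50  68  93 115 148 185 220 228 229 230 231 233 234 234 234 234 234 234
 233 233 233 233 232 233 232 203 135  85  49  24   2  10   9  10   2   6
   5   9   6   0  10   3   4   9   7   6   5   1   6   7   5   4   9   5
   2   7   4  32  93 171 228 238 236 234 232 232 230 230 229 229 228 229
 230 230 231 232 
[... 301 characters left out ...]
 172 191 222 231 232 231 231 231 232 232 230
 229 231 233 235 235 234 234 233 228 188 111  67  75  74  61  51  49  49]
flange rows [114 112 113 112 109 108 119 150 164 164 160 159 161 162 165 169 167 168
 165 166 167 165 164 160 142 125 112  91  85  87  83  93  87  91 108 116
 118 117 118 118 119 117 117 118 117 123 144 164 169 171] [113 114 111 113 113 112 113 111 116 146 162 163 163 164 163 163 163 163
 162 162 163 163 163 163 163 163 154 120  81  66  66  69  71  74  77  80
  85  92 100 104 109 112 114 115 116 115 114 111 109 106 101  96  91  85
  80  77  72  69  66  62  71 108 149 162 162 162 161 162 161 162 162 162
 161 162 162 161 162 161 160 150 150 152 159 172 182 187 184 167 147 132]
```

```bash
python3 - <<'E'
from h import *
from scipy.optimize import least_squares
from scipy.ndimage import map_coordinates
w=dict(np.load("w6.npz"));s=read_state();M=R.from_quat(s["ee_rot"]).as_matrix()
g=cv2.GaussianBlur(cv2.cvtColor(w["color"],cv2.COLOR_BGR2GRAY),(0,0),.7).astype(float)
def edges(c,r0,r1,angs):
    out=[]
    for a in np.radians(angs):
        r=np.arange(r0,r1,.25);x=c[0]+r*np.cos(a);y=c[1]+r*np.sin(a)
        v=map_coordinates(g,[y,x],order=1);k=np.argmax(abs(np.gradient(v)));out.append((x[k],y[k]))
    return np.array(out)
def circ(pts,r,z,p0):
    f=lambda p:[np.hypot(*(ray(w,u,z)[:2]-p))-r for u in pts]
    q=least_squares(f,p0[:2],loss="soft_l1");return q.x,np.sqrt(np.mean(q.fun**2))
disc=edges((247.2,134.5),30,44,np.r_[-10:170:6,200:240:6]);bore=edges((247.2,134.8),12,22,np.r_[0:360:8])
for r,p in ((35,disc),(15.7,bore)): 
    c,e=circ(p,r,105,(557,128));print(c,e,M.T@(np.array([*c,105])-s["position"]))
fl=edges((254,220),28,42,np.r_[170:260:5,285:320:5])
print(fl.round(1).tolist())
for dz in (-53,-56,-59,-62):
    c,e=circ(fl,23,s["position"][2]+dz,s["position"]);print(dz,c,e,M.T@(np.array([*c,0])-s["position"]))
E
```

```text
[553.80663711 131.21947774] 1.839011506253658 [ 35.40642226  -6.280652   171.21937602]
[556.26952368 130.33305891] 2.0823011129574622 [ 37.99766749  -5.91054499 171.21518789]
[[218.5, 226.3], [218.4, 223.1], [217.8, 220.0], [218.4, 216.9], [218.8, 213.8], [219.7, 210.8], [220.6, 207.9], [216.2, 202.4], [218.3, 199.4], [221.2, 197.1], [223.9, 194.8], [226.6, 192.6], [232.3, 194.1], [234.8, 192.6], [234.7, 186.7], [237.6, 184.9], [240.7, 183.6], [243.9, 182.3], [262.5, 188.4], [265.5, 188.3], [268.2, 189.6], [270.8, 191.0], [273.1, 192.8], [275.9, 194.0], [278.2, 195.8]]
-53 [517.86472449 132.6212975 ] 1.504548480265679 [ 1.17905341e-01 -5.58481166e-01  2.76294414e+02]
-56 [517.16685118 133.01474751] 1.4557032088284578 [ -0.64510847  -0.80269209 276.29542464]
-59 [516.471545   133.41162924] 1.4147806699689218 [ -1.40630208  -1.05078291 276.29642597]
-62 [515.77196973 133.81402487] 1.3836581872188667 [ -2.17279154  -1.30341052 276.29742965]
```

```bash
python3 - <<'E'
from h import *
w=dict(np.load("w6.npz"));s=read_state();M=R.from_quat(s["ee_rot"]).as_matrix()
print(s["position"],M[:,2])
T=lambda uv,z:(M.T@(ray(w,uv,z)-s["position"])).round(2)
print("hub bore",T((247.15,135.4),105),"disc",T((247,134.2),105))
z=s["position"][2]
for off in (53,59): # top/bottom rim of flange, extreme rows/cols
    q=np.array([proj(w,s["position"]+M@[23*np.cos(a),23*np.sin(a),off]) for a in np.linspace(0,6.283,90)]);print(off,q.min(0),q.max(0))
q=np.array([proj(w,s["position"]+M@[12*np.cos(a),12*np.sin(a),53]) for a in np.linspace(0,6.283,90)]);print("rod foot",q.min(0),q.max(0))
E
```

```text
[518.22893729 132.43930984 276.29470318] [-0.00214484 -0.00123461 -0.99999694]
hub bore [ 35.78  -6.05 171.22] disc [ 36.91  -6.19 171.22]
53 [216.14379104 184.5820961 ] [289.92551447 252.69375925]
59 [217.23297798 181.76067675] [288.91421328 248.18695368]
rod foot [233.79638452 201.77044073] [272.27969654 237.27407963]
```

>>> carry_out:
  motion:
    - [0,0,0,20,-4,0,-1]
    - [0,0,0,37,-6.4,10,-1]
    - [0,0,0,37,-6.4,40,-1]
    - [0,0,0,37,-6.4,58,-1]
    - [0,0,0,37,-6.4,58,-1]

```text
clock: 7.88
position: [555.4, 130.9, 216.8]
ee_rot: [0.995, -0.102, -0.002, 0.001]
contact_force: [0.5, -0.1, -0.6]
gripper_width: 13.4
grasp_force: 59.4
```

>>> carry_out:
  motion:
    - [0,0,0,0,0,0,-1]
    - [0,0,0,0,0,0,-1]

```text
clock: 8.12
position: [556.8, 132.2, 220.4]
ee_rot: [0.995, -0.101, 0.001, -0.001]
contact_force: [-0.3, -1.0, -1.6]
gripper_width: 13.6
grasp_force: 59.4
```

```bash
cat > st.py <<'E'
from h import *
s=read_state();M=R.from_quat(s["ee_rot"]).as_matrix()
H=np.array([518.229,132.439,0])+R.from_euler("z",-11.6,degrees=True).apply([37,6.4,0])
print(s["clock"],s["position"].round(2),"yaw",np.degrees(np.arctan2(M[1,0],M[0,0])).round(1),"F tool",(M.T@s["contact_force"]).round(2),"T",s["wrist_torque"].round(3),"to nominal",(M.T@np.array([*(H-s["position"])[:2],0])).round(2),s["gripper_width"].round(1))
E
cat > /dev/null; python3 st.py; python3 - <<'E'
from h import *
for n in ("top","scene"):
    d=get_image(n);np.savez(n+"7.npz",**d)
E
```

```text
Traceback (most recent call last):
  File "st.py", line 4, in <module>
    print(s["clock"],s["position"].round(2),"yaw",np.degrees(np.arctan2(M[1,0],M[0,0])).round(1),"F tool",(M.T@s["contact_force"]).round(2),"T",s["wrist_torque"].round(3),"to nominal",(M.T@np.array([*(H-s["position"])[:2],0])).round(2),s["gripper_width"].round(1))
                                                                                                                                                                                                                                            ^^^^^^^^^^^^^^^^^^^^^^^^
AttributeError: 'float' object has no attribute 'round'
```

```bash
sed -i 's/,s\["gripper_width"\].round(1)//' st.py; python3 st.py; python3 - <<'E'
from h import *
w=get_image("wrist");np.savez("w7.npz",**w);s=read_state();M=R.from_quat(s["ee_rot"]).as_matrix()
pos=s["position"]
ci=lambda r,off:np.array([proj(w,pos+M@[r*np.cos(a),r*np.sin(a),off]) for a in np.linspace(0,6.283,90)])
for nm,r,off in (("flange top",23,53),("flange bot",23,59),("disc",35,pos[2]-105)):
    q=ci(r,off);print(nm,q.min(0).round(1),q.max(0).round(1))
c=w["color"][85:285,155:355];cv2.imwrite("pics/w7.png",cv2.resize(c,None,fx=3,fy=3,interpolation=cv2.INTER_CUBIC))
E
```

```text
8.225 [556.59 132.3  220.16] yaw -11.6 F tool [0.85 0.29 1.84] T [-0.039 -0.017  0.015] to nominal [-0.61  1.18 -0.  ]
flange top [215.9 184.9] [289.5 252.8]
flange bot [217. 182.] [288.5 248.3]
disc [210.2 147. ] [296.1 228.9]
```

View pics/w7.png

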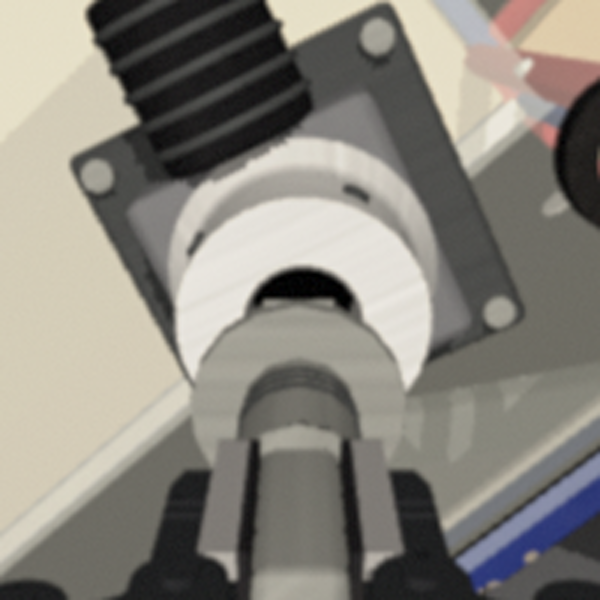

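The hub disc is centred slightly right of the tool axis and slightly toward the fingers. The mandrel flange is at about (254,219), so I'll shift by roughly (−1, +1.4) mm. After that I'll descend gently.

>>> carry_out:
  motion:
    - [0,0,0,-1,1.4,0,-1]
    - [0,0,0,-1,1.4,2,-1]
    - [0,0,0,-1,1.4,5,-1]
    - [0,0,0,-1,1.4,5,-1]

```text
clock: 8.78
position: [554.8, 130.9, 213.8]
ee_rot: [0.995, -0.101, -0.0, 0.0]
contact_force: [0.0, -0.3, -1.1]
gripper_width: 13.4
grasp_force: 59.4
```

```bash
python3 st.py
```

```text
8.775 [554.8  130.95 213.82] yaw -11.6 F tool [0.1  0.29 1.1 ] T [-0.062 -0.028  0.021] to nominal [ 0.88 -0.51 -0.  ]
```

>>> carry_out:
  motion:
    - [0,0,0,0,0,2,-1]
    - [0,0,0,0,0,4,-1]
    - [0,0,0,0,0,6,-1]
    - [0,0,0,0,0,6,-1]

```text
clock: 9.28
position: [554.9, 130.9, 208.1]
ee_rot: [0.995, -0.101, -0.0, 0.0]
contact_force: [-0.3, -0.4, -1.8]
gripper_width: 13.1
grasp_force: 59.4
```

```bash
python3 st.py
```

```text
9.275 [554.91 130.94 208.07] yaw -11.6 F tool [-0.17  0.45  1.77] T [-0.003  0.009  0.01 ] to nominal [ 0.77 -0.49 -0.  ]
```

>>> carry_out:
  motion:
    - [0,0,0,0,0,2,-1]
    - [0,0,0,0,0,4,-1]
    - [0,0,0,0,0,5,-1]
    - [0,0,0,0,0,5,-1]

```text
clock: 9.78
position: [555.0, 131.0, 203.2]
ee_rot: [0.995, -0.101, -0.0, 0.0]
contact_force: [-0.2, 0.0, -1.1]
gripper_width: 13.2
grasp_force: 59.4
```

>>> carry_out:
  motion:
    - [0,0,0,0,0,2,-1]
    - [0,0,0,0,0,4,-1]
    - [0,0,0,0,0,4,-1]

```text
clock: 10.15
position: [554.9, 131.0, 199.1]
ee_rot: [0.995, -0.101, -0.0, 0.0]
contact_force: [0.5, -0.4, -2.2]
gripper_width: 13.1
grasp_force: 59.4
```

```bash
python3 st.py
```

```text
10.15 [554.89 130.96 199.06] yaw -11.6 F tool [0.58 0.27 2.23] T [0.008 0.003 0.024] to nominal [ 0.8  -0.48 -0.  ]
```

>>> carry_out:
  motion:
    - [0,0,0,0,0,2,-1]
    - [0,0,0,0,0,4,-1]
    - [0,0,0,0,0,6,-1]
    - [0,0,0,0,0,6,-1]

```text
clock: 10.65
position: [554.9, 130.9, 193.1]
ee_rot: [0.995, -0.101, -0.0, 0.0]
contact_force: [-0.7, 0.4, -1.5]
gripper_width: 12.8
grasp_force: 59.4
```

>>> carry_out:
  motion:
    - [0,0,0,0,0,1.5,-1]
    - [0,0,0,0,0,3,-1]
    - [0,0,0,0,0,3,-1]

```text
clock: 11.02
position: [554.9, 131.0, 190.2]
ee_rot: [0.995, -0.101, -0.0, 0.0]
contact_force: [-0.8, 0.4, -2.3]
gripper_width: 13.3
grasp_force: 59.4
```

```bash
python3 st.py
```

```text
11.025 [554.93 130.96 190.16] yaw -11.6 F tool [-0.86 -0.28  2.29] T [-0.02  -0.027 -0.039] to nominal [ 0.75 -0.47 -0.  ]
```

>>> carry_out:
  motion:
    - [0,0,0,0,0,1,-1]
    - [0,0,0,0,0,2,-1]
    - [0,0,0,0,0,2,-1]

```text
clock: 11.4
position: [555.0, 131.0, 188.2]
ee_rot: [0.995, -0.101, -0.0, 0.0]
contact_force: [0.9, -1.6, -1.9]
gripper_width: 13.6
grasp_force: 59.4
```

>>> carry_out:
  motion:
    - [0,0,0,0,0,1,-1]
    - [0,0,0,0,0,2,-1]
    - [0,0,0,0,0,2,-1]

```text
clock: 11.78
position: [554.9, 131.0, 186.2]
ee_rot: [0.995, -0.101, -0.0, 0.0]
contact_force: [0.5, -0.3, -2.0]
gripper_width: 13.3
grasp_force: 59.4
```

```bash
python3 st.py
```

```text
11.775 [554.95 130.96 186.18] yaw -11.6 F tool [0.54 0.2  1.95] T [ 0.07  -0.046  0.01 ] to nominal [ 0.74 -0.46 -0.  ]
```

>>> carry_out:
  motion:
    - [0,0,0,0,0,1,-1]
    - [0,0,0,0,0,2,-1]
    - [0,0,0,0,0,2,-1]

```text
clock: 12.15
position: [555.0, 131.0, 184.2]
ee_rot: [0.995, -0.101, -0.0, 0.0]
contact_force: [-0.1, 0.3, -1.8]
gripper_width: 13.1
grasp_force: 59.4
```

>>> carry_out:
  motion:
    - [0,0,0,0,0,1,-1]
    - [0,0,0,0,0,2,-1]
    - [0,0,0,0,0,2,-1]

```text
clock: 12.52
position: [554.9, 130.9, 182.2]
ee_rot: [0.995, -0.101, -0.0, 0.0]
contact_force: [-0.6, -0.6, -1.9]
gripper_width: 13.6
grasp_force: 59.4
```

```bash
python3 st.py
```

```text
12.525 [554.95 130.94 182.19] yaw -11.6 F tool [-0.46  0.71  1.88] T [-0.031 -0.001  0.015] to nominal [ 0.73 -0.48 -0.  ]
```

>>> carry_out:
  motion:
    - [0,0,0,0,0,1,-1]
    - [0,0,0,0,0,2,-1]
    - [0,0,0,0,0,2,-1]

```text
clock: 12.9
position: [555.0, 131.0, 180.2]
ee_rot: [0.995, -0.101, -0.0, 0.0]
contact_force: [0.1, 0.3, -2.1]
gripper_width: 13.3
grasp_force: 59.4
```

>>> carry_out:
  motion:
    - [0,0,0,0,0,1,-1]
    - [0,0,0,0,0,2,-1]
    - [0,0,0,0,0,2,-1]

```text
clock: 13.28
position: [555.1, 131.0, 178.5]
ee_rot: [0.995, -0.101, 0.0, -0.0]
contact_force: [-0.7, -0.0, -1.0]
gripper_width: 13.4
grasp_force: 59.5
```

```bash
python3 st.py
```

```text
13.275 [555.1  131.02 178.47] yaw -11.6 F tool [-0.63  0.17  1.04] T [0.026 0.107 0.03 ] to nominal [ 0.6  -0.37  0.  ]
```

>>> carry_out:
  motion:
    - [0,0,0,0,0,1,-1]
    - [0,0,0,0,0,2,-1]
    - [0,0,0,0,0,2,-1]

```text
clock: 13.65
position: [555.1, 131.0, 176.5]
ee_rot: [0.995, -0.101, 0.0, -0.0]
contact_force: [-1.0, -0.8, 1.0]
gripper_width: 13.3
grasp_force: 59.8
```

```bash
python3 st.py
```

```text
13.65 [555.15 131.02 176.5 ] yaw -11.6 F tool [-0.82  0.98 -1.  ] T [-0.036  0.183  0.011] to nominal [ 0.55 -0.37  0.  ]
```

>>> carry_out:
  motion:
    - [0,0,0,0,0,1.5,-1]
    - [0,0,0.06,0,0,1.5,-1]
    - [0,0,0.12,0,0,1.5,-1]
    - [0,0,0.18,0,0,1.5,-1]
    - [0,0,0.18,0,0,1.5,-1]

```text
clock: 14.28
position: [555.4, 131.1, 175.1]
ee_rot: [0.982, -0.19, 0.0, -0.0]
contact_force: [-0.4, 0.1, 1.1]
gripper_width: 13.3
grasp_force: 60.0
```

```bash
python3 st.py
```

```text
14.275 [555.4  131.11 175.1 ] yaw -21.9 F tool [-0.35  0.07 -1.12] T [-0.049 -0.072 -0.015] to nominal [ 0.28 -0.29  0.  ]
```

>>> carry_out:
  motion:
    - [0,0,0.07,0,0,0,-1]
    - [0,0,0.14,0,0,0,-1]
    - [0,0,0.21,0,0,0,-1]
    - [0,0,0.28,0,0,0,-1]
    - [0,0,0.28,0,0,0,-1]

```text
clock: 14.9
position: [554.6, 130.9, 174.0]
ee_rot: [0.946, -0.325, -0.001, 0.0]
contact_force: [0.3, 0.1, -2.6]
gripper_width: 13.7
grasp_force: 59.5
```

>>> carry_out:
  motion:
    - [0,0,0.07,0,0,0,-1]
    - [0,0,0.14,0,0,0,-1]
    - [0,0,0.21,0,0,0,-1]
    - [0,0,0.28,0,0,0,-1]
    - [0,0,0.28,0,0,0,-1]

```text
clock: 15.52
position: [554.2, 130.3, 174.1]
ee_rot: [0.891, -0.453, -0.001, 0.001]
contact_force: [-1.0, -1.1, -2.0]
gripper_width: 13.3
grasp_force: 59.5
```

```bash
python3 st.py
```

```text
15.525 [554.19 130.31 174.13] yaw -53.9 F tool [0.28 1.46 2.  ] T [-0.688  0.324  0.173] to nominal [ 0.15 -1.83 -0.01]
```

The force fell away during that first turn, so the tang has dropped into the socket. I'll undo the surplus turn and then lower it.

>>> carry_out:
  motion:
    - [0,0,-0.07,0,0,0,-1]
    - [0,0,-0.14,0,0,0,-1]
    - [0,0,-0.21,0,0,0,-1]
    - [0,0,-0.28,0,0,0,-1]
    - [0,0,-0.28,0,0,0,-1]

```text
clock: 16.15
position: [554.7, 130.7, 174.5]
ee_rot: [0.946, -0.325, -0.0, 0.0]
contact_force: [-0.4, -1.5, -2.3]
gripper_width: 13.6
grasp_force: 59.5
```

```bash
python3 st.py
```

```text
16.15 [554.75 130.72 174.47] yaw -37.9 F tool [0.65 1.4  2.25] T [-0.545  0.114 -0.052] to nominal [ 0.46 -1.06 -0.  ]
```

>>> carry_out:
  motion:
    - [0,0,0,0,0,1,-1]
    - [0,0,0,0,0,2,-1]
    - [0,0,0,0,0,3,-1]
    - [0,0,0,0,0,3,-1]

```text
clock: 16.65
position: [554.8, 130.8, 171.7]
ee_rot: [0.946, -0.325, -0.0, 0.0]
contact_force: [-1.2, -2.7, -0.1]
gripper_width: 13.2
grasp_force: 59.7
```

>>> carry_out:
  motion:
    - [0,0,0,0,0,1,-1]
    - [0,0,0,0,0,2,-1]
    - [0,0,0,0,0,3,-1]
    - [0,0,0,0,0,3,-1]

```text
clock: 17.15
position: [554.9, 130.9, 168.7]
ee_rot: [0.946, -0.325, -0.0, 0.0]
contact_force: [-1.8, -1.7, 0.6]
gripper_width: 13.4
grasp_force: 59.8
```

```bash
python3 st.py
```

```text
17.15 [554.86 130.86 168.69] yaw -38.0 F tool [-0.38  2.44 -0.58] T [-0.996  0.675  0.006] to nominal [ 0.46 -0.88 -0.  ]
```

>>> carry_out:
  motion:
    - [0,0,0,0,0.4,1,-1]
    - [0,0,0,0,0.4,2,-1]
    - [0,0,0,0,0.4,3,-1]
    - [0,0,0,0,0.4,3,-1]

```text
clock: 17.65
position: [554.8, 130.7, 165.7]
ee_rot: [0.946, -0.325, -0.0, 0.0]
contact_force: [-0.7, -2.5, -0.2]
gripper_width: 13.4
grasp_force: 59.8
```

>>> carry_out:
  motion:
    - [0,0,0,0,0,0.5,-1]
    - [0,0,0,0,0,1,-1]
    - [0,0,0,0,0,1,-1]

```text
clock: 18.02
position: [554.8, 130.7, 164.8]
ee_rot: [0.946, -0.325, 0.0, -0.0]
contact_force: [-2.1, -2.2, -0.6]
gripper_width: 13.1
grasp_force: 59.8
```

```bash
python3 st.py
```

```text
18.025 [554.8  130.71 164.78] yaw -38.0 F tool [-0.28  3.03  0.56] T [-0.852  0.58  -0.039] to nominal [ 0.41 -1.03  0.  ]
```

>>> carry_out:
  motion:
    - [0,0,0,0,0.4,0.5,-1]
    - [0,0,0,0,0.4,0.7,-1]
    - [0,0,0,0,0.4,0.7,-1]

```text
clock: 18.4
position: [554.7, 130.5, 164.1]
ee_rot: [0.946, -0.325, 0.0, -0.0]
contact_force: [-1.7, -1.6, -1.3]
gripper_width: 13.3
grasp_force: 59.7
```

>>> carry_out:
  motion:
    - [0,0,0,0,0,0.5,-1]
    - [0,0,0,0,0,0.7,-1]
    - [0,0,0,0,0,0.7,-1]

```text
clock: 18.77
position: [554.7, 130.5, 163.8]
ee_rot: [0.946, -0.325, 0.0, -0.0]
contact_force: [-2.2, -2.1, 2.7]
gripper_width: 13.1
grasp_force: 60.1
```

```bash
python3 st.py
```

```text
18.775 [554.7  130.54 163.84] yaw -38.0 F tool [-0.42  2.96 -2.66] T [-0.358  0.711 -0.034] to nominal [ 0.39 -1.22  0.  ]
```

It's seated: the force rises at TCP z of about 163.8, close to the expected 164. I'll release and retreat upward.

>>> carry_out:
  motion:
    - [0,0,0,0,0,0,-0.6]
    - [0,0,0,0,0,0,0]
    - [0,0,0,0,0,0,0.3]
    - [0,0,0,0,0,0,0.3]
    - [0,0,0,0,0,0,0.3]

```text
clock: 19.4
position: [554.6, 130.4, 163.4]
ee_rot: [0.946, -0.325, 0.0, -0.0]
contact_force: [0.2, -0.3, 0.1]
gripper_width: 55.4
grasp_force: 0.0
```

>>> carry_out:
  motion:
    - [0,0,0,0,0,-15,0.3]
    - [0,0,0,0,0,-40,0.3]
    - [0,0,0,0,0,-80,0.3]
    - [0,0,0,0,0,-120,0.3]
    - [0,0,0,0,0,-120,0.3]

```text
clock: 20.02
position: [556.4, 131.0, 288.8]
ee_rot: [0.946, -0.325, 0.004, -0.003]
contact_force: [-0.6, 1.0, -0.5]
gripper_width: 55.5
grasp_force: 0.0
```

>>> carry_out:
  motion:
    - [0,0,0,0,0,0,0.3]
    - [0,0,0,0,0,0,0.3]
    - [0,0,0,0,0,0,0.3]

```text
clock: 20.4
position: [554.2, 130.2, 282.5]
ee_rot: [0.946, -0.325, -0.001, 0.001]
contact_force: [-0.1, 0.9, 0.4]
gripper_width: 55.4
grasp_force: 0.0
```

```bash
python3 st.py; python3 - <<'E'
from h import *
w=get_image("wrist");t=get_image("top");s=get_image("scene");p=[554.7,130.5]
# predicted (flush) flange top, grip top; predicted if 15 mm high
for nm,r,z in (("flange111",23,111),("flange126",23,126),("hub105",35,105),("top187",8,187),("top202",8,202)):
    q=np.array([proj(w,[p[0]+r*np.cos(a),p[1]+r*np.sin(a),z]) for a in np.linspace(0,6.28,60)]);print(nm,q.min(0).round(),q.max(0).round(),q.mean(0).round())
c=proj(w,[*p,130]).astype(int);print(c)
a=cv2.resize(w["color"],(640,480));k=cv2.resize(s["color"][160:290,230:440],None,fx=.75,fy=.75)
a[:k.shape[0],:k.shape[1]]=k;cv2.imwrite("pics/w8.png",a);np.savez("w8.npz",**w)
g=cv2.cvtColor(w["color"],cv2.COLOR_BGR2GRAY);print(g[c[1]-70:c[1]+70:2,c[0]])
E
```

```text
20.4 [554.24 130.22 282.49] yaw -38.0 F tool [-0.66 -0.63 -0.36] T [0.023 0.034 0.023] to nominal [ 0.55 -1.76 -0.  ]
flange111 [230. 149.] [277. 194.] [253. 172.]
flange126 [229. 152.] [278. 199.] [253. 176.]
hub105 [218. 136.] [288. 203.] [253. 170.]
top187 [242. 188.] [264. 208.] [253. 198.]
top202 [242. 194.] [264. 215.] [253. 205.]
[253 177]
[ 76  77 103 120 127 131 131 144 207 215 214 202 152  77 140 209 230 230
 228 230 232 199 155 159 165 167 165 146  85  94 112 124 163 150 114 113
 114 116 117 125 162 168 170 169 168 170 170 168 168 166 165 122 177 211
 210 212 209 207 203 207 213 216 217 217 217 210 191 162 130 114]
```

The numbers agree that it's flush: the flange's top edge is at row 149 (149 predicted) and the grip's end is at about row 209 (210 predicted, against 218 if it were unseated). The tool also went down 15 mm after first touch. The gripper is clear, so I'm handing in.

```bash
python3 -c "
from bench import *
print(job_done())"
```

```text
the job is handed in; nothing more can be done
None
```

I fitted the thick mandrel in the skiver's hub with its tang in the socket and its flange flush by my measurements. I then let go, left the thin mandrel in the rack, and handed the job in at about 20 s; the hand-in returned no verdict.

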